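# Line up kiln posts by height on the ware board

### The job

Swing the toggle clamp on the grinding jig fully open and leave it open, so that the kiln post it holds can be lifted out. Stand all four kiln posts upright on the ware board, one centred on each outlined square, in order of height: the shortest beside the tall end block, rising to the tallest at the other end.

Things in the scene. Friction and masses are not known exactly. Their poses are not given: they have to be found in the camera images.
- post_45: a square pale fireclay kiln post, 38 x 38 mm, 45 mm tall, the shortest of the four (dark dot on the flat top). It starts upright on the table, at any of three places in front of the robot, turned by up to 0.6 rad. Origin: centre of its underside; z up, x and y square to its side faces. About 90 g.
- post_60: a square pale fireclay kiln post, 38 x 38 mm, 60 mm tall, the second shortest of the four (dark dot on the flat top). It starts upright on the table, at any of three places in front of the robot, turned by up to 0.6 rad. Origin: centre of its underside; z up, x and y square to its side faces. About 120 g.
- post_75: a square pale fireclay kiln post, 38 x 38 mm, 75 mm tall, the second tallest of the four (dark dot on the flat top). It starts upright in the fixed steel grinding jig, its foot 12 mm above the table inside a 10 mm high rim, under the toggle clamp's arm, which must be opened before it can be lifted. Origin: centre of its underside; z up, x and y square to its side faces. About 150 g.
- post_90: a square pale fireclay kiln post, 38 x 38 mm, 90 mm tall, the tallest of the four (dark dot on the flat top). It starts upright on the table, at any of three places in front of the robot, turned by up to 0.6 rad. Origin: centre of its underside; z up, x and y square to its side faces. About 180 g.
- mark_a: a dark outlined square, 56 mm outside, painted on the ware board: the first of a straight row of four, a-b-c-d, 85 mm apart. Origin: its centre, on the board's top, 18 mm above the table; z up, y along the row from a towards d, x across the row (away from the robot). The fixed plywood board is 90 mm wide and 400 mm long.
- mark_b: a dark outlined square, 56 mm outside, painted on the ware board: the second of a straight row of four, a-b-c-d, 85 mm apart. Origin: its centre, on the board's top, 18 mm above the table; z up, y along the row from a towards d, x across the row. The fixed plywood board is 90 mm wide and 400 mm long.
- mark_c: a dark outlined square, 56 mm outside, painted on the ware board: the third of a straight row of four, a-b-c-d, 85 mm apart. Origin: its centre, on the board's top, 18 mm above the table; z up, y along the row from a towards d, x across the row. The fixed plywood board is 90 mm wide and 400 mm long.
- mark_d: a dark outlined square, 56 mm outside, painted on the ware board: the fourth of a straight row of four, a-b-c-d, 85 mm apart. Origin: its centre, on the board's top, 18 mm above the table; z up, y along the row from a towards d, x across the row. The fixed plywood board is 90 mm wide and 400 mm long.
- end_block: the upright dark wooden block fixed across one end of the ware board, 80 mm across the board, 18 mm thick, 50 mm tall above the board; it stands beyond either mark_a or mark_d, its centre 59.5 mm from that mark's centre. The other end has only a low cleat, 10 mm high. Origin: centre of its underside.
- clamp_grip (a point): on the clamp's red handle (16 mm round, slants 30 deg from upright, ends 25 mm past this point). Frame turns with handle and arm (one rigid L). Clamped: z up, x level towards post_75, y along the level hinge, which lies here at x -32, z -56 mm: 95 mm over the table, 60 mm from the post. Swing the handle up and back from the post: light; falls shut before 0.5 rad, past 1.1 falls open to 2.6 rad.
Mind the look-alikes: they are no part of the job. Leave any purple look-alike of the post_45 alone. Leave any pink look-alike of the post_60 alone.

How it is judged (in metres and radians):
At the end, for the whole second after the job is handed in: Each post stands upright (within 0.1 rad) and at rest on the board, released, its centre within 12 mm of the centre of its own square, heights rising from the square beside the tall end block (45, 60, 75, 90 mm); the clamp is open (swung more than 2.2 rad) (((horizontal distance between end_block and mark_a below 0.15 m and horizontal distance between post_45 and mark_a below 0.012 m and horizontal distance between post_60 and mark_b below 0.012 m and horizontal distance between post_75 and mark_c below 0.012 m and horizontal distance between post_90 and mark_d below 0.012 m) or (horizontal distance between end_block and mark_d below 0.15 m and horizontal distance between post_45 and mark_d below 0.012 m and horizontal distance between post_60 and mark_c below 0.012 m and horizontal distance between post_75 and mark_b below 0.012 m and horizontal distance between post_90 and mark_a below 0.012 m)) and angle between clamp_grip's own z axis and vertical above 2.2 rad and height (world z) of post_45 between 0.014 and 0.023 m and angle between each of post_45, post_60, post_75, post_90's own z axis and vertical below 0.1 rad and linear speed of each of post_45, post_60, post_75, post_90 below 0.02 m/s and contact force between each of post_45, post_60, post_75, post_90 and the fingers below 0.1 N and height (world z) of post_60 between 0.014 and 0.023 m and height (world z) of post_75 between 0.014 and 0.023 m and height (world z) of post_90 between 0.014 and 0.023 m); the robot touches nothing.
It also fails if it takes over 118 s, if anything falls off the work surface, if the arm or the gripper's body presses on something with over 40 N, if the wrist force passes 120 N, or if a joint passes its speed limit or range.

### The arm

A 6-joint arm with a two-finger parallel gripper is mounted at the origin on the work surface. World frame = base frame: x ahead of the robot, y to its left, z up, the work surface at z = 0. Lengths are in mm, angles in rad, forces in N, time in s.
With the tool pointing down it reaches from about 275 to 825 mm from the base axis. Payload 4.9 kg.
Tool frame: the origin (TCP) lies on the front face of the gripper's body, between the roots of the fingers; the fingertips stand 73 mm ahead of it and the grasp point (between the pads) lies 54 mm ahead of it (bot.grip_point_offset is the distance from the TCP to the grasp point, in mm); z points along the fingers, y is the line along which they close (so a half turn about z gives the same grasp; the last joint's range is limited). The gripper opens to 85 mm and grips with 20 to 120 N. Pads are 22 mm wide; open, the fingers measure 114 mm over their backs; the gripper's body (76 mm by 85 mm) begins 54 mm behind the grasp point. The pads swing forward as they close: fully open they stand 13 mm farther back than shut.
Start: joints at [-1.442, 0.326, -0.193, 1.052, 0, 1.437], TCP at [142.893, -531.131, 303.881] pointing down, gripper open.
Joint ranges: [-2.65, 2.65], [-0.97, 1.79], [-1.3, 1.35], [-1.93, 2.1], [-1.47, 1.37], [-3.14, 3.14]. Speed limits (rad/s): [2.57, 2.57, 3.14, 3.14, 3.14, 3.14].

### API

Orientations are given as a unit quaternion [w, x, y, z].
In Python, from plant import bot gives the robot as it stands. The module is installed in compiled form; this text tells all that it offers.
- The arm moves only by the tool arm_command, never from a script. Its argument "targets" is a list of rows, each a list of 7 numbers: the shift along the tool's x, y, z in cm, then the turn, a rotation vector about the tool's x, y, z in rad, then the opening, from 0 (shut) to 1 (fully open). In form: [[dx, dy, dz, rx, ry, rz, fingers], ...]. A call has exactly 10 rows; each row is the pose to reach, as a shift and turn from the pose commanded when the call began, along the tool's axes at that moment; what a row does not reach only later rows make up. A row lasts 1/10 s, in which the tool goes at most 50 mm and 8.59 degrees, less where a joint would pass 70% of its speed; a pose out of reach is approached as far as the arm can. A call with a gripper value outside its range is refused whole. The fingers move at their own pace and stop on an object; "squeeze" is the grip in N (left out, the last holds). Time passes only in rows, so rows that repeat a pose let the fingers close, or fill a call up. It gives the time, the measured TCP pose, the force, the opening and the grip force at its end, in the units of the state.
- bot.state(): the state, without advancing time (a new reading comes with each control period).
- bot.get_image(name): name is "side" or "top" or "wrist"; returns (picture, depth): 384x512x3 uint8, red, green, blue; 384x512 float32, mm along the optical axis (not along the pixel's ray), 0 where there is no reading.
- bot.camera_params(name): a dict with "K" (3x3 intrinsics, pixels), "pose" (4x4, takes a point from camera to world coordinates). Camera axes: x right, y down, z forward; pixel columns grow to the right and rows downward; lengths in mm; the calibration is good to about 2 mm. A picture is of the moment at which its call begins: read the wrist's pose just before it. camera_params takes no time and is no camera call; for the wrist camera it gives the pose at the moment of the call.
- bot.close_job(): hands the job in; it is judged then, once.
Trained networks look in the newest picture that a camera, given by its name, has taken for a name from the list of things; names that differ only in an ending like _2 or _b are one class to them, and where a whole thing is asked for, a point or a joint stands for the part that bears it (a point fixed in the world has none). Each returns a list of dicts, best first, with "conf" (0 to 1); they miss things now and then, are a little off and sometimes report something else, mostly with a low value. They report only what shows in the picture. A call takes as long as a camera call. They do not tell look-alikes from the thing itself.
- bot.search_frame(camera, query): "rect" ([left, top, right, bottom] in pixels, round what is visible of it).
- bot.tip_of(camera, query): "location" ([row, column] in pixels: a listed point, or the origin of a listed thing).
The state is a dict: "time": time; "q": joint angles; "qd": joint speeds; "tau": joint torques, N m; "eef_pos": TCP position; "tool_rot": TCP orientation; "wrist_force": force on the tool from outside, world axes, zero at the start; "wrist_torque": the same for the moment, N m; "width": finger opening in mm; "grasp_force": force on a finger pad.
Only numpy, scipy, OpenCV 4.12 (cv2) and the standard library are available. Lean on these libraries where they do the work, as an engineer would, in place of code of your own. Each camera call takes 0.05 s, during which the arm holds its last target. There are 200 camera calls.

## Working session

There is one attempt and no reset: what is moved stays moved. The work goes in short steps, Python scripts to look and compute and a tool call to move; the robot and the scene stay as the last step left them, time stands still between calls to the robot, and variables do not carry over. Pictures are saved under pics/ and viewed, at most 14 in all, crops included, and the job is handed in when it is done.

Besides the shell and the picture viewer there is one more tool, called after ">>>" as name(argument=value, ...), one argument or row to a line, values as JSON. arm_command: Moves the arm, as the interface text tells. Its arguments: {"type":"object","properties":{"targets":{"type":"array","items":{"type":"array","items":{"type":"number"}}},"squeeze":{"type":"number"}},"required":["targets"]}

```bash
mkdir -p pics
cat > h.py <<'E'
import numpy as np, cv2
from plant import bot
from scipy.spatial.transform import Rotation as R
def grab(n, f=None):
    im,d=bot.get_image(n); P=bot.camera_params(n)
    if f: cv2.imwrite('pics/'+f,im[:,:,::-1])
    return im,d,np.array(P['K']),np.array(P['pose'])
def cloud(d,K,T):
    v,u=np.indices(d.shape); p=np.stack([(u-K[0,2])/K[0,0]*d,(v-K[1,2])/K[1,1]*d,d],-1)
    w=p@T[:3,:3].T+T[:3,3]; w[d<=0]=np.nan; return w
def proj(p,K,T):
    c=(np.asarray(p)-T[:3,3])@T[:3,:3]; return c[...,:2]/c[...,2:]*[K[0,0],K[1,1]]+[K[0,2],K[1,2]]
def delta(pos,Rw):
    s=bot.state(); q=s['tool_rot']; R0=R.from_quat([q[1],q[2],q[3],q[0]])
    return np.round(R0.inv().apply(np.array(pos)-s['eef_pos'])/10,2), np.round((R0.inv()*Rw).as_rotvec(),3)
E
python3 - <<'E'
from h import *
for n in ['top','side']:
    im,d,K,T=grab(n,n+'0.png'); print(n,T.round(2).tolist(),K[0,0])
    for q in ['post_45','post_60','post_75','post_90','mark_a','mark_d','end_block','clamp_grip']:
        print(q,[(np.round(x['rect']).tolist(),round(x['conf'],2)) for x in bot.search_frame(n,q)][:5])
    np.savez(n+'0.npz',im=im,d=d,K=K,T=T)
s=bot.state();print(s['time'],s['tool_rot'],s['eef_pos'])
E
```

```text
top [[-0.0, -0.99, 0.16, 330.18], [-1.0, -0.0, -0.01, -35.39], [0.01, -0.16, -0.99, 1188.13], [0.0, 0.0, 0.0, 1.0]] 448.4365622931986
post_45 [([270.0, 255.0, 287.0, 272.0], 0.8), ([331.0, 217.0, 350.0, 238.0], 0.7), ([274.0, 216.0, 288.0, 233.0], 0.67), ([206.0, 224.0, 228.0, 238.0], 0.6), ([178.0, 262.0, 200.0, 278.0], 0.54)]
post_60 [([270.0, 255.0, 287.0, 272.0], 0.8), ([331.0, 217.0, 350.0, 238.0], 0.7), ([274.0, 216.0, 288.0, 233.0], 0.67), ([206.0, 224.0, 228.0, 238.0], 0.6), ([178.0, 262.0, 200.0, 278.0], 0.54)]
post_75 [([270.0, 255.0, 287.0, 272.0], 0.8), ([331.0, 217.0, 350.0, 238.0], 0.7), ([274.0, 216.0, 288.0, 233.0], 0.67), ([206.0, 224.0, 228.0, 238.0], 0.6), ([178.0, 262.0, 200.0, 278.0], 0.54)]
post_90 [([270.0, 255.0, 287.0, 272.0], 0.8), ([331.0, 217.0, 350.0, 238.0], 0.7), ([274.0, 216.0, 288.0, 233.0], 0.67), ([206.0, 224.0, 228.0, 238.0], 0.6), ([178.0, 262.0, 200.0, 278.0], 0.54)]
mark_a [([258.0, 143.0, 278.0, 160.0], 0.81), ([196.0, 132.0, 219.0, 156.0], 0.74), ([229.0, 139.0, 248.0, 159.0], 0.7), ([160.0, 129.0, 190.0, 146.0], 0.61)]
mark_d [([258.0, 143.0,
[... 997 characters left out ...]
, 232.0], 0.9), ([191.0, 276.0, 218.0, 315.0], 0.82), ([281.0, 314.0, 308.0, 358.0], 0.77), ([169.0, 152.0, 188.0, 183.0], 0.71), ([142.0, 207.0, 166.0, 236.0], 0.63)]
mark_a [([274.0, 163.0, 304.0, 185.0], 0.94), ([289.0, 185.0, 322.0, 208.0], 0.93), ([308.0, 211.0, 342.0, 238.0], 0.75), ([265.0, 143.0, 288.0, 160.0], 0.55)]
mark_d [([274.0, 163.0, 304.0, 185.0], 0.94), ([289.0, 185.0, 322.0, 208.0], 0.93), ([308.0, 211.0, 342.0, 238.0], 0.75), ([265.0, 143.0, 288.0, 160.0], 0.55)]
end_block [([318.0, 223.0, 362.0, 253.0], 0.88)]
clamp_grip [([169.0, 123.0, 201.0, 157.0], 0.77)]
0.9 [ 1.23399999e-05  9.91379034e-01  1.31025228e-01 -2.66168326e-05] [ 142.86781955 -531.13249097  303.89101905]
```

Run:
```python
from h import *
a=np.load('top0.npz');im=a['im'];c=im[110:300,120:370]
cv2.imwrite('pics/t_crop.png',cv2.resize(c,None,fx=3,fy=3,interpolation=2)[:,:,::-1])
a=np.load('side0.npz');im=a['im'];c=im[110:375,120:380]
cv2.imwrite('pics/s_crop.png',cv2.resize(c,None,fx=2.2,fy=2.2,interpolation=2)[:,:,::-1])
```

```text
(no output)
```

View pics/t_crop.png

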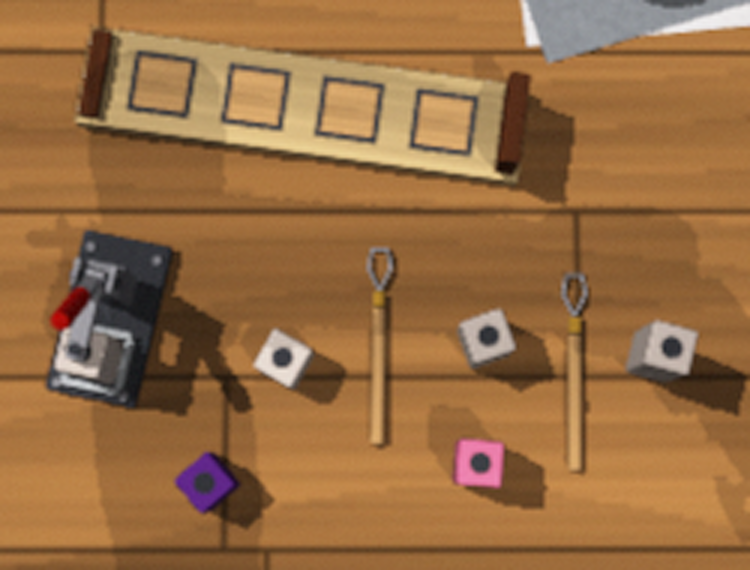

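View pics/s_crop.png

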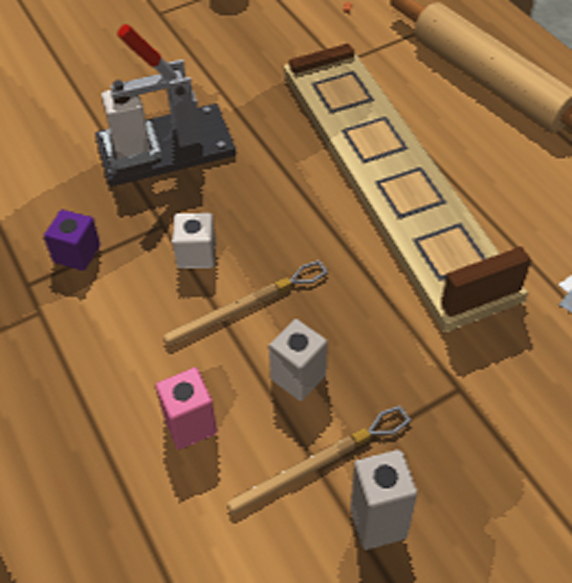

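Top view: pale posts at about (214,229) short, (283,222) mid and (342,226) tall. The purple (188,271) and pink (280,264) ones are the look-alikes. The clamped post is at about (149,226), with the red handle at (143,212). The tall end block is on the right (291,150) and the low cleat on the left.

```bash
cat > m.py <<'E'
from h import *
def tops(W,im):
    # pale posts: local clusters at given heights
    pass
E
python3 - <<'E'
from h import *
for n in ['top','side']:
    a=np.load(n+'0.npz');im,d,K,T=a['im'],a['d'],a['K'],a['T'];W=cloud(d,K,T)
    hsv=cv2.cvtColor(im,cv2.COLOR_RGB2HSV)
    print(n,'table z',np.nanmedian(W[200:350:5,100:400:5,2]))
    seeds={'top':{'45':(270,255,287,272),'p45':(200,218,230,242),'p60':(270,212,292,236),'p90':(328,214,353,240)},
     'side':{'p45':(194,204,219,236),'p60':(238,252,272,294),'p90':(277,312,312,362)}}[n]
    for k,(l,t,r,b) in seeds.items():
        w=W[t:b,l:r].reshape(-1,3);w=w[~np.isnan(w[:,2])]
        zt=np.percentile(w[:,2],97); s=w[abs(w[:,2]-zt)<5][:,:2].astype(np.float32)
        print(k,'z',zt.round(1),len(s),[np.round(x,1) for x in cv2.minAreaRect(s)])
    # red handle
    m=((hsv[...,0]<8)|(hsv[...,0]>172))&(hsv[...,1]>190)&(hsv[...,2]>80)
    rr=W[m];rr=rr[(rr[:,2]>110)&(rr[:,2]<200)]
    c=rr.mean(0);u,s,v=np.linalg.svd(rr-c);print('handle',len(rr),c.round(1),v[0].round(3),rr[rr[:,2].argmax()].round(1),rr[rr[:,2].argmin()].round(1))
    for q in ['mark_a','end_block','clamp_grip']: pass
# marks & post75 top & clamp base
a=np.load('top0.npz');im,d,K,T=a['im'],a['d'],a['K'],a['T'];W=cloud(d,K,T)
def hit(u,v,z):
    r=T[:3,:3]@np.array([(u-K[0,2])/K[0,0],(v-K[1,2])/K[1,1],1]);return (T[:3,3]+r*(z-T[2,3])/r[2]).round(1)
# dark outlines on board
g=cv2.cvtColor(im,cv2.COLOR_RGB2GRAY).astype(int)
for u,v in [(174,138),(205.5,142),(236.5,146.3),(268,150.5)]:
    print('mark',hit(u,v,18),W[int(v),int(u)].round(1))
for u,v in [(150,192),(177,197),(137,238),(165,244)]: print('base corner',hit(u,v,12),W[v,u].round(1))
w=W[205:245,135:165].reshape(-1,3)
for z0,z1 in[(80,92),(92,130)]:
    s=w[(w[:,2]>z0)&(w[:,2]<z1)];print(z0,len(s),s.mean(0).round(1),s.min(0).round(1),s.max(0).round(1))
E
```

```text
top table z 0.7714188418650565
45 z 64.3 142 [array([ 338.9, -119.8]), array([32.6, 34.5]), np.float64(89.5)]
p45 z 48.3 183 [array([427.1,  44.5]), array([37.6, 37.2]), np.float64(61.1)]
p60 z 63.6 172 [array([ 443.7, -129.6]), array([36.7, 37.7]), np.float64(18.3)]
p90 z 93.4 189 [array([ 431.4, -276.6]), array([37.2, 37.1]), np.float64(74.5)]
handle 241 [ 617.  -312.8  177.4] [-0.3    0.953 -0.027] [ 643.8 -505.2  199.9] [475.1 203.7 129. ]
side table z -0.15175050730147177
p45 z 46.1 240 [array([425.3,  47.9]), array([39.2, 37. ]), np.float64(61.4)]
p60 z 60.8 349 [array([ 443. , -125.6]), array([37.1, 37.8]), np.float64(18.7)]
p90 z 90.8 521 [array([ 430.7, -272.9]), array([37.9, 38.2]), np.float64(75.2)]
handle 138 [454.9 201.1 154.2] [ 0.494 -0.159 -0.855] [447.8 208.6 176.7] [466.3 197.4 126.1]
mark [675.2 157.5  18. ] [674.8 157.3  19.2]
mark [664.1  72.5  18. ] [663.9  73.8  18.7]
mark [652.3 -11.   18. ] [653.1  -9.6  18.1]
mark [640.7 -95.7  18. ] [641.2 -95.5  21.4]
base corner [528.6 218.2  12. ] [527.8 217.2  16.9]
base corner [515.1 146.4  12. ] [5.170e+02 1.482e+02 2.000e-01]
base corner [406.8 247.9  12. ] [406.8 247.8  12.5]
base corner [391.2 174.5  12. ] [391.2 174.6  11.5]
80 164 [426.6 202.8  86.8] [407.  179.2  80.1] [478.8 225.8  91.8]
92 177 [450.3 199.8 103.6] [416.2 175.   92.2] [482.4 216.9 129. ]
```

```bash
cat >> h.py <<'E'
def down(ang):  # tool x axis at world angle ang, pointing down
    return R.from_matrix(np.array([[np.cos(ang),np.sin(ang),0],[np.sin(ang),-np.cos(ang),0],[0,0,-1]]))
E
python3 - <<'E'
from h import *
print(delta([400,-100,330],down(-0.237)))
E
```

```text
(array([ 36.03, -34.95,  -2.61]), array([0. , 0. , 0.5]))
```

>>> arm_command(
  targets=[
    [3.6, -3.5, -0.3, 0, 0, 0.05, 0],
    [7.2, -7, -0.5, 0, 0, 0.1, 0],
    [10.8, -10.5, -0.8, 0, 0, 0.15, 0],
    [14.4, -14, -1, 0, 0, 0.2, 0],
    [18, -17.5, -1.3, 0, 0, 0.25, 0],
    [21.6, -21, -1.6, 0, 0, 0.3, 0],
    [25.2, -24.5, -1.8, 0, 0, 0.35, 0],
    [28.8, -28, -2.1, 0, 0, 0.4, 0],
    [32.4, -31.5, -2.4, 0, 0, 0.45, 0],
    [36, -35, -2.6, 0, 0, 0.5, 0],
  ],
)

```text
time: 1.9
eef_pos: [399.0, -100.2, 330.4]
tool_rot: [0.0, 0.993, -0.119, 0.001]
wrist_force: [2.0, -1.0, 0.7]
width: 0.4
grasp_force: 0.0
```

Run:
```python
from h import *
im,d,K,T=grab('wrist','w1.png');s=bot.state();print(T.round(2).tolist(),K[0,0],s['eef_pos'].round(1) if hasattr(s['eef_pos'],'round') else s['eef_pos'],s['time'])
W=cloud(d,K,T);np.savez('w1.npz',im=im,d=d,K=K,T=T)
print(W[[0,0,383,383],[0,511,0,511]].round(0), np.nanmedian(W[...,2]))
print(delta([410,212,300],down(-0.237)))
```

```text
[[-0.23, -0.93, -0.27, 471.63], [-0.97, 0.22, 0.07, -110.11], [-0.0, 0.28, -0.96, 400.37], [0.0, 0.0, 0.0, 1.0]] 274.6929454408268 [401.9 -94.  330.7] 1.95
[[ 666.  166.   20.]
 [ 526. -450.   -2.]
 [  95.  490.    2.]
 [ -34. -405.   62.]] 0.9463311266293033
(array([ -6.24, -29.95,   3.22]), array([-0.006, -0.004,  0.006]))
```

View pics/w1.png

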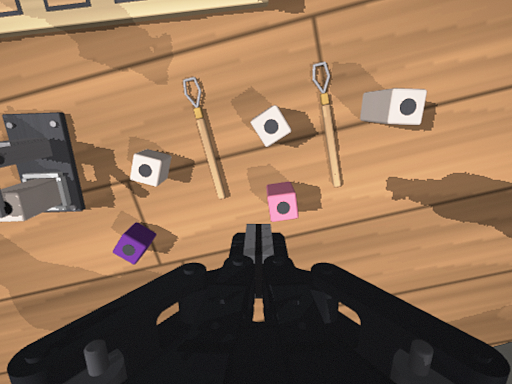

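The wrist view shows post_45 (148,168), post_60 (271,126), post_90 (400,107), pink (283,203), purple (133,243) and the jig at left (30,165). Re-measuring at rest.

```bash
cat > posts.py <<'E'
from h import *
def measure(W,im,seeds,tol=90):
    out={}
    hs=cv2.cvtColor(im,cv2.COLOR_RGB2HSV)
    for k,(x,y,h) in seeds.items():
        m=(abs(W[...,2]-h)<6)&(np.hypot(W[...,0]-x,W[...,1]-y)<45)
        s=W[m][:,:2].astype(np.float32)
        if len(s)<30: print(k,'few',len(s));continue
        # robust: drop outliers
        c=np.median(s,0);s=s[np.hypot(*(s-c).T)<30]
        r=cv2.minAreaRect(s);print(k,len(s),np.round(r[0],1),np.round(r[1],1),round(r[2],1),'z',W[m][:,2].mean().round(1));out[k]=r
    return out
E
python3 - <<'E'
from posts import *
im,d,K,T=grab('wrist');s=bot.state();print(s['eef_pos'],max(abs(np.array(s['qd']))))
W=cloud(d,K,T)
measure(W,im,{'45':(426,46,45),'60':(443,-127,60),'90':(431,-275,90),'75':(428,206,87)})
print(delta([410,212,300],down(-0.237)))
E
```

```text
[400.27866684 -97.14905157 330.29665183] 0.11243639690219823
45 798 [424.4  42.6] [37.7 38.3] 60.2 z 43.4
60 976 [ 441.6 -130.9] [37.9 37.9] 19.3 z 59.1
90 1296 [ 429.6 -277.8] [38. 38.] 74.5 z 89.5
75 606 [425.2 195.7] [32.  51.6] 54.5 z 85.4
(array([ -6.03, -30.33,   3.07]), array([-0.002, -0.002,  0.01 ]))
```

>>> arm_command(
  targets=[
    [-0.6, -3, 0.3, 0, 0, 0, 0],
    [-1.2, -6, 0.6, 0, 0, 0, 0],
    [-1.8, -9, 0.9, 0, 0, 0, 0],
    [-2.4, -12.5, 1.2, 0, 0, 0, 0],
    [-3, -16.5, 1.5, 0, 0, 0, 0],
    [-3.6, -20.5, 1.8, 0, 0, 0, 0],
    [-4.2, -24.5, 2.1, 0, 0, 0, 0],
    [-4.8, -27.5, 2.4, 0, 0, 0, 0],
    [-5.5, -29.5, 2.7, 0, 0, 0, 0],
    [-6, -30.3, 3, 0, 0, 0, 0],
  ],
)

```text
time: 3.0
eef_pos: [384.0, 10.3, 305.8]
tool_rot: [-0.019, 0.995, -0.094, 0.001]
wrist_force: [-0.2, -0.3, -1.0]
width: -0.0
grasp_force: 0.0
```

Run:
```python
from posts import *
for i in range(4):
    im,d,K,T=grab('wrist','w2.png')
s=bot.state();print(s['eef_pos'],max(abs(np.array(s['qd']))))
W=cloud(d,K,T);np.savez('w2.npz',im=im,W=W,K=K,T=T)
hsv=cv2.cvtColor(im,cv2.COLOR_RGB2HSV)
m=((hsv[...,0]<8)|(hsv[...,0]>172))&(hsv[...,1]>170)&(hsv[...,2]>60)&(W[...,2]>110)
rr=W[m];c=rr.mean(0);u,_,v=np.linalg.svd(rr-c,full_matrices=False);print('handle',len(rr),c.round(1),v[0].round(3),rr.min(0).round(1),rr.max(0).round(1))
n=bot.tip_of('wrist','clamp_grip');print(n[:2])
for x in n[:1]:
    r,cc=map(int,x['location']);print(W[r,cc])
measure(W,im,{'45':(426,46,45),'75':(428,206,87)})
# base edges
b=W[(abs(W[...,2]-12)<3)&(hsv[...,2]<90)&(W[...,1]>120)];print('base',[np.round(q,1) for q in cv2.minAreaRect(b[:,:2].astype(np.float32))])
```

```text
[384.20746967  10.54367098 305.98456502] 0.008628622456331243
handle 1306 [456.7 199.8 155.5] [-0.513  0.138  0.847] [438.9 193.2 125.4] [475.8 212.4 176. ]
[{'location': [155.2, 25.4], 'conf': 0.56}]
[455.01795806 198.7389998  158.21416893]
45 995 [427.3  47.2] [37.8 38.2] 60.7 z 44.5
75 680 [426.  201.7] [34. 49.] 50.5 z 86.1
base [array([466.4, 201.3]), array([ 80.1, 142.4]), np.float64(77.9)]
```

View pics/w2.png

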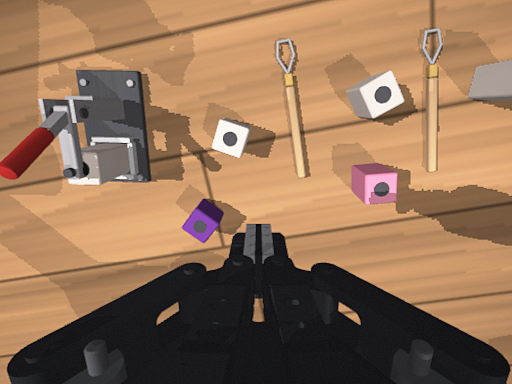

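The move stopped short with a small tilt, so I'm checking the joints. The image shows the handle (30,150), arm (68,140), jig post (105,160) and post_45 (230,138).

Run:
```python
from h import *
s=bot.state();print(np.round(s['q'],3),s['eef_pos'],s['tool_rot'],np.round(s['qd'],3),s['time'])
print(delta([410,212,300],down(-0.237)))
```

```text
[-0.188  0.01  -0.575  0.986  0.038  3.141] [384.3453083   10.57703901 306.06474419] [-0.01889557  0.99543661 -0.09352343  0.00151027] [ 0.002  0.001  0.003 -0.     0.     0.001] 3.25
(array([ -1.23, -20.23,   1.37]), array([-0.038,  0.001,  0.05 ]))
```

q6 hit its limit: heading = q1 − q6 + π. I'll use the half-turned heading (tool x towards the post, ψ = 2.92).

Run:
```python
from h import *
print(delta([406,214,306],down(1.4)),delta([406,214,306],down(2.92)))
```

```text
(array([ -1.66, -20.37,   0.78]), array([-0.03 , -0.03 , -1.587])) (array([ -1.66, -20.37,   0.78]), array([-2.000e-03, -5.900e-02, -3.107e+00]))
```

>>> arm_command(
  targets=[
    [-0.2, -2, 0.1, 0, 0, -0.15, 0],
    [-0.3, -4, 0.2, 0, 0, -0.3, 0],
    [-0.5, -6, 0.3, 0, 0, -0.45, 0],
    [-0.7, -8, 0.4, -0.01, -0.01, -0.6, 0],
    [-0.8, -10, 0.4, -0.01, -0.01, -0.75, 0],
    [-1, -12, 0.5, -0.02, -0.02, -0.9, 0],
    [-1.2, -14, 0.6, -0.02, -0.02, -1.05, 0],
    [-1.3, -16, 0.6, -0.03, -0.03, -1.2, 0],
    [-1.5, -18, 0.7, -0.03, -0.03, -1.35, 0],
    [-1.7, -20.4, 0.8, -0.03, -0.03, -1.5, 0],
  ],
)

```text
time: 4.25
eef_pos: [405.7, 215.3, 305.8]
tool_rot: [-0.0, 0.791, 0.612, -0.001]
wrist_force: [1.1, 0.2, -0.5]
width: 0.1
grasp_force: 0.0
```

Run:
```python
from h import *
print(delta([406,214,306],down(2.92)),bot.state()['q'])
```

```text
(array([-0.12,  0.06, -0.02]), array([-2.000e-03, -1.000e-03, -1.603e+00])) [ 3.26695208e-01  1.58239421e-01 -4.10453362e-01  1.00409190e+00
  3.68213139e-04  2.15116970e+00]
```

>>> arm_command(
  targets=[
    [0, 0, 0, 0, 0, -0.15, 0],
    [0, 0, 0, 0, 0, -0.3, 0],
    [0, 0, 0, 0, 0, -0.45, 0],
    [0, 0, 0, 0, 0, -0.6, 0],
    [0, 0, 1.5, 0, 0, -0.75, 0],
    [0, 0, 3, 0, 0, -0.9, 0],
    [0, 0, 4.5, 0, 0, -1.05, 0],
    [0, 0, 6, 0, 0, -1.2, 0],
    [0, 0, 7.5, 0, 0, -1.35, 0],
    [0, 0, 8.4, 0, 0, -1.5, 0],
  ],
)

```text
time: 5.25
eef_pos: [405.1, 214.3, 220.7]
tool_rot: [-0.002, 0.161, 0.987, -0.001]
wrist_force: [0.4, -0.9, 0.5]
width: -0.3
grasp_force: 0.0
```

Run:
```python
from h import *
s=bot.state();print(s['eef_pos'])
print(delta([406,214,217],down(2.92)));print(delta([514,190,217],down(2.92)))
grab('side','s1.png');im=cv2.imread('pics/s1.png')[80:260,100:340];cv2.imwrite('pics/s1c.png',cv2.resize(im,None,fx=3,fy=3))
```

```text
[405.08735435 214.3496692  220.70092564]
(array([-0.1 , -0.  ,  0.37]), array([-0.001, -0.003, -0.103]))
(array([-11.1 ,   1.16,   0.33]), array([-0.001, -0.003, -0.103]))
```

View pics/s1c.png

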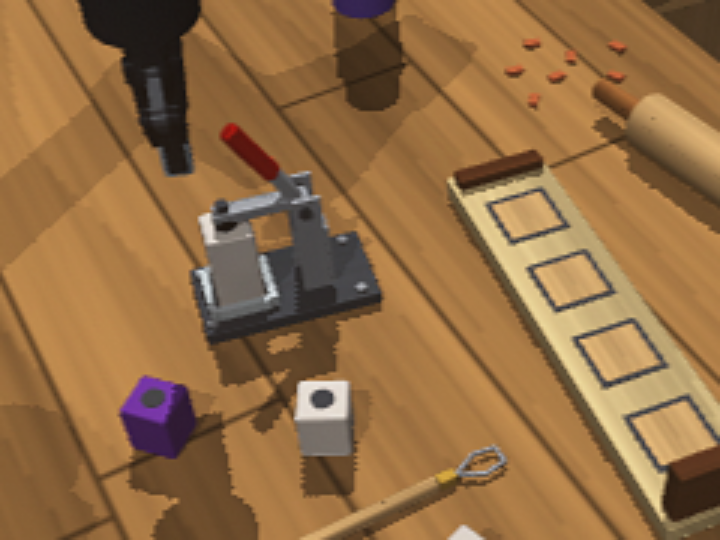

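The shut fingers (178,165) stand on the post side of the red handle (248,148), above the clamp arm, so I can push.

>>> arm_command(
  targets=[
    [-1.2, 0.1, 0.3, 0, 0, -0.1, 0],
    [-2.4, 0.2, 0.3, 0, 0, -0.1, 0],
    [-3.6, 0.4, 0.3, 0, 0, -0.1, 0],
    [-4.8, 0.5, 0.3, 0, 0, -0.1, 0],
    [-6, 0.6, 0.3, 0, 0, -0.1, 0],
    [-7.2, 0.7, 0.3, 0, 0, -0.1, 0],
    [-8.4, 0.9, 0.3, 0, 0, -0.1, 0],
    [-9.6, 1, 0.3, 0, 0, -0.1, 0],
    [-10.6, 1.1, 0.3, 0, 0, -0.1, 0],
    [-11.3, 1.2, 0.3, 0, 0, -0.1, 0],
  ],
)

```text
time: 6.3
eef_pos: [517.4, 188.7, 218.5]
tool_rot: [-0.001, 0.115, 0.993, -0.0]
wrist_force: [-0.6, -0.1, -1.2]
width: 0.2
grasp_force: 0.0
```

Run:
```python
from h import *
s=bot.state();print(s['eef_pos'],s['wrist_force'])
grab('side','s2.png');im=cv2.imread('pics/s2.png')[80:260,100:340];cv2.imwrite('pics/s2c.png',cv2.resize(im,None,fx=3,fy=3))
```

```text
[517.36264716 188.72745419 218.45410882] [-0.55694701 -0.13126265 -1.16908414]
```

View pics/s2c.png

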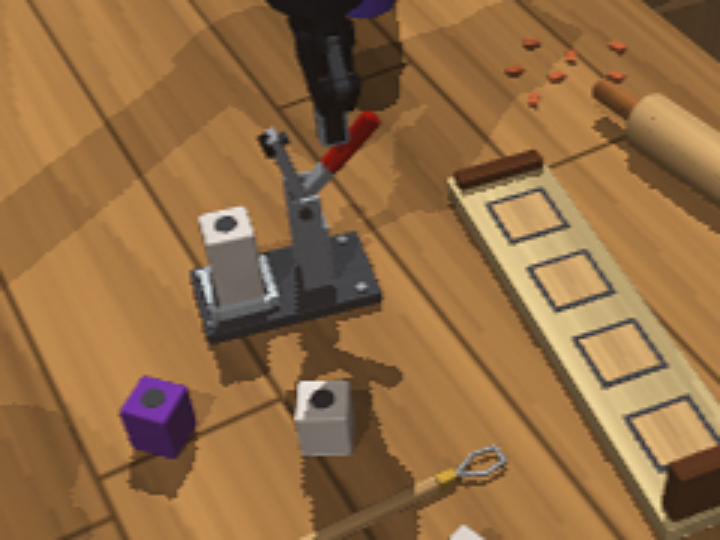

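The handle (350,142) has passed upright. I'll push a bit more, then lift clear.

>>> arm_command(
  targets=[
    [-1, 0, 0, 0, 0, 0, 0],
    [-2, 0, 0, 0, 0, 0, 0],
    [-2.5, 0, -1, 0, 0, 0, 0],
    [-2.5, 0, -4, 0, 0, 0, 0],
    [-2.5, 0, -8, 0, 0, 0, 0],
    [-2.5, 0, -12, 0, 0, 0, 0.3],
    [-1, 0, -14, 0, 0, 0, 0.5],
    [2, 0, -14, 0, 0, 0, 0.8],
    [5, 0, -14, 0, 0, 0, 0.8],
    [6, 0, -14, 0, 0, 0, 0.8],
  ],
)

```text
time: 7.35
eef_pos: [455.9, 203.2, 359.8]
tool_rot: [-0.001, 0.114, 0.993, -0.0]
wrist_force: [-0.2, -0.8, -0.3]
width: 68.5
grasp_force: 0.0
```

Run:
```python
from posts import *
s=bot.state();print(s['eef_pos'],s['wrist_force'],s['q'])
for i in range(2): im,d,K,T=grab('wrist','w3.png')
W=cloud(d,K,T)
measure(W,im,{'45':(426,46,45),'75':(428,206,87)})
grab('side','s3.png');im=cv2.imread('pics/s3.png')[80:260,100:340];cv2.imwrite('pics/s3c.png',cv2.resize(np.hstack([im]),None,fx=2,fy=2))
```

```text
[455.93943821 203.18375845 359.76886106] [-0.23178248 -0.8041369  -0.29432566] [ 2.70874370e-01  2.00174758e-01 -2.17633237e-01  1.15513865e+00
  7.68743401e-04  5.00031368e-01]
45 701 [429.1  48. ] [38.4 38.2] 60.2 z 44.3
75 916 [431.3 209.4] [37.6 37.5] 77.5 z 86.2
```

View pics/s3c.png

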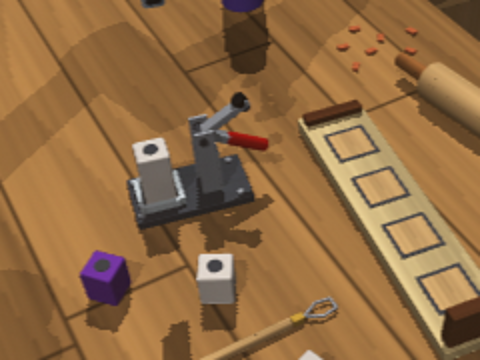

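The clamp is fully open: arm and handle lie back at (235,140) and post_75's top is bare at (150,150). Next, measuring the marks and post_75 at rest.

```bash
python3 - <<'E'
import re
s=open('h.py').read().replace("im,d=bot.get_image(n); P=bot.camera_params(n)","P=bot.camera_params(n); im,d=bot.get_image(n)")
open('h.py','w').write(s)
E
python3 - <<'E'
from posts import *
im,d,K,T=grab('wrist');s=bot.state();print(s['eef_pos'],max(abs(np.array(s['qd']))))
W=cloud(d,K,T)
r=measure(W,im,{'45':(426,46,45),'75':(428,206,87)})
x,y=r['75'][0]
print(delta([x,y,300],down(2.92)),delta([x,y,116],down(2.92)))
# marks, both fixed cams: detector boxes -> centre ray on z=18
for n in ['top','side']:
    a=np.load(n+'0.npz');im,d,K,T=a['im'],a['d'],a['K'],a['T'];W=cloud(d,K,T)
    g=cv2.cvtColor(im,cv2.COLOR_RGB2GRAY)
    m=((abs(W[...,2]-18)<7)&(g<105)&(W[...,0]>590)&(W[...,0]<730)&(abs(W[...,1]-31)<175)).astype(np.uint8)
    k,l,st,c=cv2.connectedComponentsWithStats(m)
    for i in range(1,k):
        if st[i,4]>25:
            p=W[l==i][:,:2].astype(np.float32);q=cv2.minAreaRect(p);print(n,len(p),[np.round(z,1) for z in q])
E
```

```text
[458.95721092 202.80928995 359.07357498] 0.01832019095336626
45 714 [427.4  48.5] [37.8 38.1] 60.2 z 44.3
75 943 [429. 210.] [37.9 37.3] 76.8 z 86.4
(array([3.08, 0.02, 5.91]), array([-0.   , -0.001, -0.009])) (array([3.060e+00, 2.000e-02, 2.431e+01]), array([-0.   , -0.001, -0.009]))
top 31 [array([699.8, 203.1]), array([ 5. , 43.7]), np.float64(84.9)]
top 120 [array([676. , 158.6]), array([56.3, 56. ]), np.float64(81.2)]
top 80 [array([665.6,  74.2]), array([54.1, 54.6]), np.float64(82.5)]
top 79 [array([653.1, -10. ]), array([53.7, 53.9]), np.float64(81.5)]
top 61 [array([640.9, -95.3]), array([53.5, 55.1]), np.float64(83.6)]
side 111 [array([675.3, 162.2]), array([59.4, 56. ]), np.float64(81.5)]
side 93 [array([616.3,  71.8]), array([270.6,   2.6]), np.float64(82.0)]
side 102 [array([663.9,  79. ]), array([59.9, 57.2]), np.float64(83.1)]
side 124 [array([652.6,  -6.4]), array([57.8, 57. ]), np.float64(81.5)]
side 100 [array([640.8, -89.2]), array([53.8, 56.7]), np.float64(82.8)]
```

>>> arm_command(
  targets=[
    [1.5, 0, 4, 0, 0, 0, 0.8],
    [3, 0, 8, 0, 0, 0, 0.8],
    [3.1, 0, 11, 0, 0, 0, 0.8],
    [3.1, 0, 14, 0, 0, 0, 0.8],
    [3.1, 0, 17, 0, 0, 0, 0.8],
    [3.1, 0, 20, 0, 0, 0, 0.8],
    [3.1, 0, 22, 0, 0, 0, 0.8],
    [3.1, 0, 24, 0, 0, 0, 0.8],
    [3.1, 0, 24.3, 0, 0, 0, 0.8],
    [3.1, 0, 24.3, 0, 0, 0, 0.8],
  ],
)

```text
time: 8.55
eef_pos: [427.8, 209.5, 115.0]
tool_rot: [-0.002, 0.115, 0.993, -0.001]
wrist_force: [-0.7, -0.1, -0.3]
width: 68.2
grasp_force: 0.0
```

>>> arm_command(
  targets=[
    [0, 0, 0, 0, 0, 0, 0],
    [0, 0, 0, 0, 0, 0, 0],
    [0, 0, 0, 0, 0, 0, 0],
    [0, 0, 0, 0, 0, 0, 0],
    [0, 0, 0, 0, 0, 0, 0],
    [0, 0, 0, 0, 0, 0, 0],
    [0, 0, -1, 0, 0, 0, 0],
    [0, 0, -3, 0, 0, 0, 0],
    [0, 0, -6, 0, 0, 0, 0],
    [0, 0, -9, 0, 0, 0, 0],
  ],
  squeeze=40,
)

```text
time: 9.55
eef_pos: [426.5, 209.7, 206.6]
tool_rot: [-0.002, 0.115, 0.993, -0.001]
wrist_force: [0.8, -0.7, -1.5]
width: 37.7
grasp_force: 40.4
```

Run:
```python
from h import *
print(delta([560,90,260],down(1.436)),bot.state()['q'])
im,d,K,T=grab('wrist','w4.png')
```

```text
(array([-15.71,  -8.61,  -5.39]), array([-0.004, -0.002,  1.475])) [ 3.01073390e-01  2.87701125e-01 -5.21772794e-01  7.65616707e-01
  7.05211336e-04  5.31353244e-01]
```

View pics/w4.png

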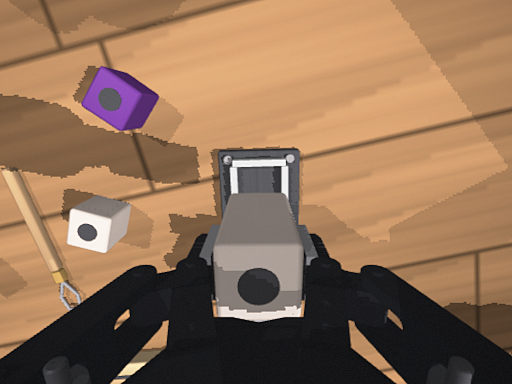

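>>> arm_command(
  targets=[
    [0, 0, -3, 0, 0, 0.15, 0],
    [0, -0.5, -6, 0, 0, 0.3, 0],
    [-1, -2, -7, 0, 0, 0.45, 0],
    [-3.5, -4, -7, 0, 0, 0.6, 0],
    [-6, -6, -7, 0, 0, 0.75, 0],
    [-9, -8, -7, 0, 0, 0.9, 0],
    [-12, -8.6, -7, 0, 0, 1.05, 0],
    [-14, -8.6, -7, 0, 0, 1.2, 0],
    [-16, -8.6, -7, 0, 0, 1.35, 0],
    [-17, -8.6, -7, 0, 0, 1.475, 0],
  ],
)

```text
time: 10.6
eef_pos: [574.5, 86.7, 275.2]
tool_rot: [-0.001, 0.755, 0.656, -0.001]
wrist_force: [-0.1, 0.7, -2.1]
width: 37.2
grasp_force: 40.8
```

>>> arm_command(
  targets=[
    [0, 0, 0, 0, 0, 0, 0],
    [0, 0, 0, 0, 0, 0, 0],
    [0, 0, 0, 0, 0, 0, 0],
    [0, 0, 0, 0, 0, 0, 0],
    [0, 0, 0, 0, 0, 0, 0],
    [0, 0, 0, 0, 0, 0, 0],
    [0, 0, 0, 0, 0, 0, 0],
    [0, 0, 0, 0, 0, 0, 0],
    [0, 0, 0, 0, 0, 0, 0],
    [0, 0, 0, 0, 0, 0, 0],
  ],
)

```text
time: 11.6
eef_pos: [573.5, 87.3, 275.3]
tool_rot: [-0.001, 0.753, 0.658, -0.001]
wrist_force: [-0.2, -0.6, -1.8]
width: 37.4
grasp_force: 40.7
```

```bash
cat > marks.py <<'E'
from posts import *
def marks():
    im,d,K,T=grab('wrist','wm.png');W=cloud(d,K,T);s=bot.state();print(s['eef_pos'],max(abs(np.array(s['qd']))))
    g=cv2.cvtColor(im,cv2.COLOR_RGB2GRAY)
    m=((abs(W[...,2]-18)<7)&(g<105)&(W[...,0]>590)&(W[...,0]<730)&(abs(W[...,1]-31)<175)).astype(np.uint8)
    k,l,st,c=cv2.connectedComponentsWithStats(m)
    for i in range(1,k):
        if st[i,4]>60:
            p=W[l==i][:,:2].astype(np.float32);q=cv2.minAreaRect(p);print(len(p),[np.round(z,1) for z in q],W[l==i][:,2].mean().round(1))
    return W,im
E
python3 - <<'E'
from marks import *
W,im=marks()
# held post: points near the fingers
s=bot.state();x,y,z=s['eef_pos']
m=(W[...,2]>z-60)&(W[...,2]<z-15)&(np.hypot(W[...,0]-x,W[...,1]-y)<45)
print(len(W[m]))
print(delta([664.5,76,0],down(1.436)))
E
```

```text
[573.49644562  87.30686875 275.31038071] 0.0012408533421956144
185 [array([698.4, 202.6]), array([ 7. , 42.7]), np.float64(89.6)] 17.7
743 [array([675.5, 160.5]), array([54.7, 55.8]), np.float64(82.0)] 18.0
490 [array([663.3,  75.8]), array([55.3, 55.1]), np.float64(82.3)] 18.1
332 [array([651.7,  -8.1]), array([55.3, 55. ]), np.float64(82.4)] 18.2
14889
(array([ 0.11,  9.24, 27.51]), array([-0.002,  0.   ,  0.   ]))
```

Run:
```python
from h import *
print(delta([663.3,77,121.5],down(1.436)))
```

```text
(array([ 0.19,  9.07, 15.36]), array([-0.002,  0.   ,  0.   ]))
```

>>> arm_command(
  targets=[
    [0.2, 3, 0, 0, 0, 0, 0],
    [0.2, 6, 2, 0, 0, 0, 0],
    [0.2, 8, 5, 0, 0, 0, 0],
    [0.2, 9.1, 8, 0, 0, 0, 0],
    [0.2, 9.1, 11, 0, 0, 0, 0],
    [0.2, 9.1, 13, 0, 0, 0, 0],
    [0.2, 9.1, 14, 0, 0, 0, 0],
    [0.2, 9.1, 14.7, 0, 0, 0, 0],
    [0.2, 9.1, 15.1, 0, 0, 0, 0],
    [0.2, 9.1, 15.3, 0, 0, 0, 0],
  ],
)

```text
time: 12.65
eef_pos: [664.1, 77.1, 122.9]
tool_rot: [-0.0, 0.753, 0.658, -0.0]
wrist_force: [0.1, 0.8, -1.6]
width: 37.4
grasp_force: 41.0
```

>>> arm_command(
  targets=[
    [0, 0, 0, 0, 0, 0, 0],
    [0, 0, 0, 0, 0, 0, 0],
    [0, 0, 0, 0, 0, 0, 0.4],
    [0, 0, 0, 0, 0, 0, 0.6],
    [0, 0, 0, 0, 0, 0, 0.7],
    [0, 0, 0, 0, 0, 0, 0.8],
    [0, 0, -3, 0, 0, 0, 0.8],
    [0, 0, -6, 0, 0, 0, 0.8],
    [0, 0, -10, 0, 0, 0, 0.8],
    [0, 0, -14, 0, 0, 0, 0.8],
  ],
)

```text
time: 13.65
eef_pos: [663.6, 77.1, 263.3]
tool_rot: [-0.001, 0.753, 0.658, -0.001]
wrist_force: [0.4, -0.1, -0.5]
width: 68.4
grasp_force: 0.0
```

Run:
```python
from marks import *
for i in range(3): grab('wrist')
W,im=marks()
measure(W,im,{'75':(663.3,76,93),'45':(427.5,48.5,45)})
print(delta([427.5,48.5,260],down(1.056)))
```

```text
[664.56148178  77.10377329 263.58236303] 0.04758975627441424
703 [array([675.3, 160.3]), array([54.5, 54.8]), np.float64(82.1)] 18.1
425 [array([663.1,  75.7]), array([56.4, 55.9]), np.float64(82.1)] 18.2
465 [array([651.4,  -7.7]), array([55.8, 55.3]), np.float64(82.4)] 18.1
629 [array([ 637.7, -100.2]), array([74.5, 55.7]), np.float64(83.2)] 18.1
75 1598 [663.6  76.7] [38.3 37.5] 82.6 z 92.3
45 1075 [428.4  48. ] [38.3 38.1] 60.7 z 44.2
(array([ -6.02, -23.11,   0.34]), array([ 0.001, -0.   ,  0.38 ]))
```

View pics/wm.png

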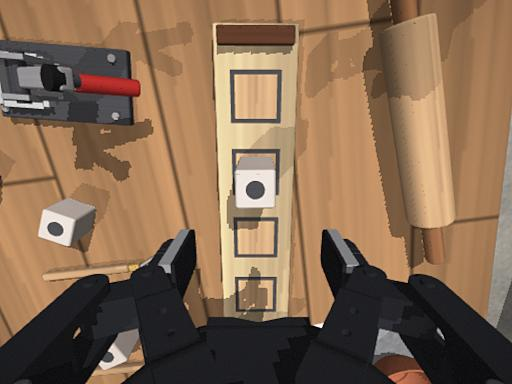

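post_75 (256,185) stands in its square to within 1 mm, and the clamp lies open at upper left. Next is post_45.

>>> arm_command(
  targets=[
    [-0.5, -2, 0, 0, 0, 0.04, 0.8],
    [-1, -5, 0, 0, 0, 0.08, 0.8],
    [-2, -8, 0, 0, 0, 0.12, 0.8],
    [-2.5, -11, 0, 0, 0, 0.16, 0.8],
    [-3, -14, 0, 0, 0, 0.2, 0.8],
    [-4, -17, 0, 0, 0, 0.25, 0.8],
    [-5, -20, 0, 0, 0, 0.3, 0.8],
    [-5.5, -22, 1, 0, 0, 0.35, 0.8],
    [-6, -23.1, 3, 0, 0, 0.38, 0.8],
    [-6, -23.1, 5, 0, 0, 0.38, 0.8],
  ],
)

```text
time: 14.85
eef_pos: [424.0, 48.5, 211.1]
tool_rot: [-0.001, 0.864, 0.504, -0.002]
wrist_force: [0.7, -0.1, -0.0]
width: 68.0
grasp_force: 0.0
```

Run:
```python
from posts import *
for i in range(4): im,d,K,T=grab('wrist')
W=cloud(d,K,T)
r=measure(W,im,{'45':(428,48.5,45)});x,y=r['45'][0]
s=bot.state();print(s['eef_pos'],max(abs(np.array(s['qd']))))
print(delta([x,y,84],down(np.radians(r['45'][2]))))
```

```text
45 1697 [427.5  47.7] [37.5 37.9] 60.5 z 44.3
[426.18789753  48.65903672 212.04137875] 0.03381235885003237
(array([1.00e-02, 2.20e-01, 1.28e+01]), array([-0.004,  0.002, -0.   ]))
```

>>> arm_command(
  targets=[
    [0, 0.1, 3, 0, 0, 0, 0.8],
    [0, 0.1, 6, 0, 0, 0, 0.8],
    [0, 0.1, 9, 0, 0, 0, 0.8],
    [0, 0.1, 11.5, 0, 0, 0, 0.8],
    [0, 0.1, 12.8, 0, 0, 0, 0.8],
    [0, 0.1, 12.8, 0, 0, 0, 0.8],
    [0, 0.1, 12.8, 0, 0, 0, 0],
    [0, 0.1, 12.8, 0, 0, 0, 0],
    [0, 0.1, 12.8, 0, 0, 0, 0],
    [0, 0.1, 12.8, 0, 0, 0, 0],
  ],
)

```text
time: 16.05
eef_pos: [428.5, 48.1, 85.8]
tool_rot: [0.0, 0.864, 0.504, 0.0]
wrist_force: [1.0, -0.1, 5.8]
width: 37.1
grasp_force: 41.1
```

>>> arm_command(
  targets=[
    [0, 0, 0, 0, 0, 0, 0],
    [0, 0, 0, 0, 0, 0, 0],
    [0, 0, -1, 0, 0, 0, 0],
    [0, 0, -3, 0, 0, 0, 0],
    [0, 0, -6, 0, 0, 0, 0],
    [0, 0, -9, 0, 0, 0, 0],
    [0, 0, -12, 0, 0, 0, 0],
    [0, 0, -14, 0, 0, 0, 0],
    [0, 0, -15, 0, 0, 0, 0],
    [0, 0, -15, 0, 0, 0, 0],
  ],
)

```text
time: 17.05
eef_pos: [428.3, 48.1, 236.1]
tool_rot: [0.0, 0.864, 0.504, 0.0]
wrist_force: [0.2, -0.1, -0.8]
width: 36.9
grasp_force: 40.3
```

Run:
```python
from h import *
print(delta([639.7,-92.3,200],down(1.436)),delta([639.7,-92.3,91],down(1.436)))
```

```text
(array([-1.82, 25.31,  3.62]), array([ 0.001,  0.   , -0.38 ])) (array([-1.82, 25.3 , 14.52]), array([ 0.001,  0.   , -0.38 ]))
```

>>> arm_command(
  targets=[
    [-0.2, 2.5, 0, 0, 0, -0.05, 0],
    [-0.4, 6, 0, 0, 0, -0.1, 0],
    [-0.7, 9.5, 0, 0, 0, -0.15, 0],
    [-1, 13, 0, 0, 0, -0.2, 0],
    [-1.2, 16.5, 0, 0, 0, -0.25, 0],
    [-1.5, 20, 1, 0, 0, -0.3, 0],
    [-1.7, 23, 2, 0, 0, -0.35, 0],
    [-1.8, 25, 4, 0, 0, -0.38, 0],
    [-1.8, 25.3, 6, 0, 0, -0.38, 0],
    [-1.8, 25.3, 8, 0, 0, -0.38, 0],
  ],
)

```text
time: 18.05
eef_pos: [638.5, -92.6, 151.1]
tool_rot: [-0.002, 0.753, 0.658, -0.002]
wrist_force: [-0.8, 0.6, -0.2]
width: 37.3
grasp_force: 40.5
```

Run:
```python
from h import *
print(delta([639.7,-92.3,104.5],down(1.436)),bot.state()['eef_pos'])
```

```text
(array([0.04, 0.14, 4.66]), array([-0.005,  0.   , -0.001])) [638.51263988 -92.57712778 151.06293997]
```

>>> arm_command(
  targets=[
    [0, 0, 1.5, 0, 0, 0, 0],
    [0, 0, 3, 0, 0, 0, 0],
    [0, 0, 4, 0, 0, 0, 0],
    [0, 0, 4.4, 0, 0, 0, 0],
    [0, 0, 4.6, 0, 0, 0, 0],
    [0, 0, 4.7, 0, 0, 0, 0],
    [0, 0, 4.8, 0, 0, 0, 0],
    [0, 0, 4.8, 0, 0, 0, 0],
    [0, 0, 4.8, 0, 0, 0, 0],
    [0, 0, 4.8, 0, 0, 0, 0],
  ],
)

```text
time: 19.05
eef_pos: [639.0, -92.1, 106.6]
tool_rot: [-0.0, 0.753, 0.658, -0.001]
wrist_force: [-0.4, 0.0, -0.2]
width: 37.6
grasp_force: 40.5
```

>>> arm_command(
  targets=[
    [0, 0, 0.1, 0, 0, 0, 0],
    [0, 0, 0.2, 0, 0, 0, 0],
    [0, 0, 0.2, 0, 0, 0, 0.4],
    [0, 0, 0.2, 0, 0, 0, 0.6],
    [0, 0, 0.2, 0, 0, 0, 0.7],
    [0, 0, 0.2, 0, 0, 0, 0.8],
    [0, 0, -3, 0, 0, 0, 0.8],
    [0, 0, -7, 0, 0, 0, 0.8],
    [0, 0, -11, 0, 0, 0, 0.8],
    [0, 0, -15, 0, 0, 0, 0.8],
  ],
)

```text
time: 20.05
eef_pos: [639.0, -92.0, 257.8]
tool_rot: [-0.001, 0.753, 0.658, -0.001]
wrist_force: [0.5, 0.2, -0.9]
width: 68.6
grasp_force: 0.0
```

Run:
```python
from marks import *
for i in range(3): grab('wrist')
W,im=marks()
measure(W,im,{'75':(663.3,76,93),'45':(640,-92,63),'60':(443,-128,60)})
print(delta([443,-127,200],down(1.897)))
```

```text
[639.78174915 -92.22878086 257.58390411] 0.04701813315424383
612 [array([661.4,  63.5]), array([31.9, 56.5]), np.float64(82.0)] 18.1
779 [array([651.9,  -7.4]), array([55.2, 55.1]), np.float64(82.9)] 18.2
495 [array([639.4, -92.3]), array([55.9, 56.3]), np.float64(82.4)] 18.2
471 [array([ 619.7, -133.2]), array([18., 50.]), np.float64(82.9)] 18.1
75 few 0
45 1326 [638.4 -92.5] [36.8 37.4] 82.6 z 62.5
60 1189 [ 445.  -125.9] [39.2 37.6] 18.7 z 59.3
(array([ -6.08, -19.04,   5.75]), array([ 0.   ,  0.001, -0.461]))
```

>>> arm_command(
  targets=[
    [-0.5, -2, 0, 0, 0, -0.05, 0.8],
    [-1, -4, 0, 0, 0, -0.1, 0.8],
    [-2, -7, 0, 0, 0, -0.15, 0.8],
    [-2.6, -10, 0, 0, 0, -0.2, 0.8],
    [-3.5, -13, 0, 0, 0, -0.25, 0.8],
    [-4.5, -16, 0, 0, 0, -0.3, 0.8],
    [-5.5, -18, 0, 0, 0, -0.35, 0.8],
    [-6, -19, 1, 0, 0, -0.4, 0.8],
    [-6.1, -19, 3, 0, 0, -0.46, 0.8],
    [-6.1, -19, 4, 0, 0, -0.46, 0.8],
  ],
)

```text
time: 21.25
eef_pos: [440.8, -126.5, 214.3]
tool_rot: [-0.003, 0.584, 0.812, -0.001]
wrist_force: [0.3, 0.3, -0.9]
width: 68.4
grasp_force: 0.0
```

Run:
```python
from posts import *
for i in range(5): im,d,K,T=grab('wrist')
W=cloud(d,K,T)
r=measure(W,im,{'60':(444,-126,60)});x,y=r['60'][0]
s=bot.state();print(s['eef_pos'],max(abs(np.array(s['qd']))))
print(delta([x,y,97],down(np.radians(r['60'][2]+90))))
```

```text
60 1801 [ 444.2 -126.2] [37.8 37.1] 19.1 z 59.3
[ 442.90516874 -126.9346318   216.73078647] 0.010533340546254766
(array([ 0.02,  0.18, 11.97]), array([-0.002, -0.001, -0.009]))
```

>>> arm_command(
  targets=[
    [0, 0.1, 3, 0, 0, 0, 0.8],
    [0, 0.1, 6, 0, 0, 0, 0.8],
    [0, 0.1, 9, 0, 0, 0, 0.8],
    [0, 0.1, 11, 0, 0, 0, 0.8],
    [0, 0.1, 11.9, 0, 0, 0, 0.8],
    [0, 0.1, 11.9, 0, 0, 0, 0.8],
    [0, 0.1, 11.9, 0, 0, 0, 0],
    [0, 0.1, 11.9, 0, 0, 0, 0],
    [0, 0.1, 11.9, 0, 0, 0, 0],
    [0, 0.1, 11.9, 0, 0, 0, 0],
  ],
)

```text
time: 22.5
eef_pos: [444.3, -127.2, 99.0]
tool_rot: [0.0, 0.583, 0.812, -0.0]
wrist_force: [-0.6, -0.3, 6.1]
width: 37.2
grasp_force: 40.9
```

>>> arm_command(
  targets=[
    [0, 0, 0, 0, 0, 0, 0],
    [0, 0, 0, 0, 0, 0, 0],
    [0, 0, -1, 0, 0, 0, 0],
    [0, 0, -3, 0, 0, 0, 0],
    [0, 0, -6, 0, 0, 0, 0],
    [0, 0, -9, 0, 0, 0, 0],
    [0, 0, -12, 0, 0, 0, 0],
    [0, 0, -13, 0, 0, 0, 0],
    [0, 0, -13, 0, 0, 0, 0],
    [0, 0, -13, 0, 0, 0, 0],
  ],
)

```text
time: 23.5
eef_pos: [443.0, -126.4, 226.9]
tool_rot: [-0.001, 0.583, 0.812, -0.001]
wrist_force: [1.1, 0.1, -1.9]
width: 37.4
grasp_force: 40.2
```

Run:
```python
from h import *
print(delta([651.7,-8,200],down(1.436)),bot.state()['eef_pos'])
```

```text
(array([ 4.55, 23.57,  2.63]), array([-0.003, -0.001,  0.46 ])) [ 443.01069145 -126.43242025  226.92281743]
```

>>> arm_command(
  targets=[
    [0.4, 2, 0, 0, 0, 0.05, 0],
    [1, 5, 0, 0, 0, 0.1, 0],
    [1.6, 8, 0, 0, 0, 0.15, 0],
    [2.2, 11, 0, 0, 0, 0.2, 0],
    [2.8, 14, 0, 0, 0, 0.25, 0],
    [3.4, 17, 0, 0, 0, 0.3, 0],
    [4, 20, 0, 0, 0, 0.35, 0],
    [4.3, 22, 1, 0, 0, 0.4, 0],
    [4.5, 23.5, 3, 0, 0, 0.46, 0],
    [4.5, 23.5, 5, 0, 0, 0.46, 0],
  ],
)

```text
time: 24.5
eef_pos: [652.5, -7.8, 174.1]
tool_rot: [-0.001, 0.753, 0.658, -0.001]
wrist_force: [0.0, 0.2, -0.9]
width: 37.7
grasp_force: 40.4
```

>>> arm_command(
  targets=[
    [0, 0, 1.5, 0, 0, 0, 0],
    [0, 0, 3, 0, 0, 0, 0],
    [0, 0, 4, 0, 0, 0, 0],
    [0, 0, 5, 0, 0, 0, 0],
    [0, 0, 5.5, 0, 0, 0, 0],
    [0, 0, 5.5, 0, 0, 0, 0],
    [0, 0, 5.5, 0, 0, 0, 0],
    [0, 0, 5.5, 0, 0, 0, 0],
    [0, 0, 5.5, 0, 0, 0, 0],
    [0, 0, 5.5, 0, 0, 0, 0],
  ],
)

```text
time: 25.5
eef_pos: [651.9, -9.0, 122.7]
tool_rot: [-0.0, 0.753, 0.658, -0.001]
wrist_force: [0.3, -0.3, -0.8]
width: 37.5
grasp_force: 40.4
```

Run:
```python
from h import *
print(delta([651.7,-8,117.5],down(1.436)),bot.state()['eef_pos'])
```

```text
(array([ 0.1 , -0.03,  0.52]), array([-0.001,  0.   ,  0.   ])) [651.87488348  -8.99199639 122.70931581]
```

>>> arm_command(
  targets=[
    [0.1, 0, 0.3, 0, 0, 0, 0],
    [0.1, 0, 0.5, 0, 0, 0, 0],
    [0.1, 0, 0.5, 0, 0, 0, 0],
    [0.1, 0, 0.5, 0, 0, 0, 0.4],
    [0.1, 0, 0.5, 0, 0, 0, 0.7],
    [0.1, 0, 0.5, 0, 0, 0, 0.8],
    [0.1, 0, -3, 0, 0, 0, 0.8],
    [0.1, 0, -7, 0, 0, 0, 0.8],
    [0.1, 0, -11, 0, 0, 0, 0.8],
    [0.1, 0, -14, 0, 0, 0, 0.8],
  ],
)

```text
time: 26.5
eef_pos: [652.6, -8.0, 265.1]
tool_rot: [0.0, 0.753, 0.658, -0.0]
wrist_force: [-0.5, 0.6, -0.2]
width: 68.4
grasp_force: 0.0
```

Run:
```python
from marks import *
for i in range(3): grab('wrist')
W,im=marks()
measure(W,im,{'75':(663.3,76,93),'60':(652,-8,78),'90':(431,-274,90)})
print(delta([431,-274,230],down(1.306)))
```

```text
[652.37996304  -7.98157158 262.85784431] 0.04005489198478101
507 [array([673.9, 149.4]), array([32.9, 55.2]), np.float64(82.0)] 18.1
529 [array([663.4,  75.9]), array([56.4, 55.5]), np.float64(81.4)] 18.1
665 [array([652.8,  -0. ]), array([72.8, 55.8]), np.float64(81.9)] 18.1
453 [array([640.2, -87.2]), array([65. , 56.3]), np.float64(82.8)] 18.2
186 [array([ 618.8, -134.5]), array([15.2, 48.2]), np.float64(81.8)] 19.8
75 2129 [663.7  76.7] [37.5 37.7] 82.3 z 92.4
60 1452 [651.7  -7.7] [38.3 37.8] 82.9 z 77.4
90 few 0
(array([-29.33, -18.36,   3.31]), array([-0.001,  0.001,  0.13 ]))
```

>>> arm_command(
  targets=[
    [-2.5, -1.5, 0, 0, 0, 0.02, 0.8],
    [-6, -3.5, 0, 0, 0, 0.04, 0.8],
    [-9.5, -6, 0, 0, 0, 0.06, 0.8],
    [-13, -8.5, 0, 0, 0, 0.08, 0.8],
    [-17, -11, 0, 0, 0, 0.1, 0.8],
    [-21, -13.5, 0, 0, 0, 0.12, 0.8],
    [-25, -16, 0, 0, 0, 0.13, 0.8],
    [-28, -17.5, 0, 0, 0, 0.13, 0.8],
    [-29.3, -18.4, 1, 0, 0, 0.13, 0.8],
    [-29.3, -18.4, 2, 0, 0, 0.13, 0.8],
  ],
)

```text
time: 27.7
eef_pos: [428.4, -274.7, 241.0]
tool_rot: [-0.002, 0.795, 0.606, -0.001]
wrist_force: [0.9, 1.3, 0.3]
width: 68.4
grasp_force: 0.0
```

Run:
```python
from posts import *
for i in range(5): im,d,K,T=grab('wrist')
W=cloud(d,K,T)
r=measure(W,im,{'90':(431,-274,90)});x,y=r['90'][0]
s=bot.state();print(s['eef_pos'],max(abs(np.array(s['qd']))))
print(delta([x,y,120],down(np.radians(r['90'][2]))))
```

```text
90 1850 [ 432.2 -274. ] [37.4 37.4] 74.3 z 89.4
[ 430.73561453 -272.66121561  242.28184081] 0.011299499840412086
(array([-0.09,  0.22, 12.23]), array([-0.003,  0.   ,  0.01 ]))
```

>>> arm_command(
  targets=[
    [-0.1, 0.2, 3, 0, 0, 0, 0.8],
    [-0.1, 0.2, 6, 0, 0, 0, 0.8],
    [-0.1, 0.2, 9, 0, 0, 0, 0.8],
    [-0.1, 0.2, 11, 0, 0, 0, 0.8],
    [-0.1, 0.2, 12.2, 0, 0, 0, 0.8],
    [-0.1, 0.2, 12.2, 0, 0, 0, 0.8],
    [-0.1, 0.2, 12.2, 0, 0, 0, 0],
    [-0.1, 0.2, 12.2, 0, 0, 0, 0],
    [-0.1, 0.2, 12.2, 0, 0, 0, 0],
    [-0.1, 0.2, 12.2, 0, 0, 0, 0],
  ],
)

```text
time: 28.95
eef_pos: [432.5, -275.6, 122.0]
tool_rot: [0.001, 0.794, 0.608, -0.001]
wrist_force: [-0.2, -0.0, 6.9]
width: 37.6
grasp_force: 43.0
```

>>> arm_command(
  targets=[
    [0, 0, 0, 0, 0, 0, 0],
    [0, 0, 0, 0, 0, 0, 0],
    [0, 0, -1, 0, 0, 0, 0],
    [0, 0, -3, 0, 0, 0, 0],
    [0, 0, -6, 0, 0, 0, 0],
    [0, 0, -9, 0, 0, 0, 0],
    [0, 0, -12, 0, 0, 0, 0],
    [0, 0, -14, 0, 0, 0, 0],
    [0, 0, -16, 0, 0, 0, 0],
    [0, 0, -16, 0, 0, 0, 0],
  ],
)

```text
time: 29.95
eef_pos: [433.0, -275.9, 283.7]
tool_rot: [0.002, 0.794, 0.608, -0.001]
wrist_force: [0.8, -0.2, -1.8]
width: 38.1
grasp_force: 42.2
```

Run:
```python
from h import *
print(delta([675.4,160.3,280],down(1.436)),bot.state()['eef_pos'])
```

```text
(array([48.44, 11.98,  0.25]), array([ 0.002,  0.003, -0.13 ])) [ 432.97616201 -275.88564145  283.68507034]
```

>>> arm_command(
  targets=[
    [2, 0.5, 0, 0, 0, 0, 0],
    [5, 1.2, 0, 0, 0, 0, 0],
    [9, 2.2, 0, 0, 0, 0, 0],
    [13, 3.2, 0, 0, 0, 0, 0],
    [17, 4.2, 0, 0, 0, 0, 0],
    [21, 5.2, 0, 0, 0, 0, 0],
    [25, 6.2, 0, 0, 0, -0.03, 0],
    [29, 7.2, 0, 0, 0, -0.06, 0],
    [33, 8.2, 0, 0, 0, -0.09, 0],
    [36, 9, 0, 0, 0, -0.13, 0],
  ],
)

```text
time: 30.95
eef_pos: [613.3, 51.2, 278.7]
tool_rot: [-0.001, 0.752, 0.659, -0.002]
wrist_force: [-0.7, -0.9, -2.1]
width: 37.4
grasp_force: 42.1
```

Run:
```python
from h import *
print(delta([675.4,159,200],down(1.436)),bot.state()['eef_pos'])
```

```text
(array([11.51,  4.77,  7.84]), array([-0.004,  0.   ,  0.003])) [613.28681343  51.15826935 278.68106695]
```

>>> arm_command(
  targets=[
    [2, 1, 0, 0, 0, 0, 0],
    [4, 2, 0, 0, 0, 0, 0],
    [6, 3, 0, 0, 0, 0, 0],
    [8, 4, 0, 0, 0, 0, 0],
    [10, 4.7, 0, 0, 0, 0, 0],
    [11.5, 4.8, 1, 0, 0, 0, 0],
    [11.5, 4.8, 4, 0, 0, 0, 0],
    [11.5, 4.8, 7, 0, 0, 0, 0],
    [11.5, 4.8, 9, 0, 0, 0, 0],
    [11.5, 4.8, 10.5, 0, 0, 0, 0],
  ],
)

```text
time: 31.95
eef_pos: [673.9, 156.2, 171.4]
tool_rot: [-0.002, 0.753, 0.658, -0.003]
wrist_force: [0.1, -0.7, -2.2]
width: 37.6
grasp_force: 42.1
```

>>> arm_command(
  targets=[
    [0, 0, 1, 0, 0, 0, 0],
    [0, 0, 1.5, 0, 0, 0, 0],
    [0, 0, 2, 0, 0, 0, 0],
    [0, 0, 2.5, 0, 0, 0, 0],
    [0, 0, 2.5, 0, 0, 0, 0],
    [0, 0, 2.5, 0, 0, 0, 0],
    [0, 0, 2.5, 0, 0, 0, 0],
    [0, 0, 2.5, 0, 0, 0, 0],
    [0, 0, 2.5, 0, 0, 0, 0],
    [0, 0, 2.5, 0, 0, 0, 0],
  ],
)

```text
time: 32.95
eef_pos: [675.9, 156.4, 150.2]
tool_rot: [-0.001, 0.753, 0.658, -0.001]
wrist_force: [-0.0, -0.3, -1.9]
width: 37.8
grasp_force: 42.1
```

Run:
```python
from h import *
print(delta([675.4,159,140.5],down(1.436)),bot.state()['eef_pos'])
```

```text
(array([ 0.25, -0.08,  0.97]), array([-0.002,  0.   ,  0.   ])) [675.90473439 156.37301623 150.2385186 ]
```

>>> arm_command(
  targets=[
    [0.3, 0, 0.5, 0, 0, 0, 0],
    [0.3, 0, 0.8, 0, 0, 0, 0],
    [0.3, 0, 0.9, 0, 0, 0, 0],
    [0.3, 0, 1, 0, 0, 0, 0],
    [0.3, 0, 1, 0, 0, 0, 0.4],
    [0.3, 0, 1, 0, 0, 0, 0.7],
    [0.3, 0, 1, 0, 0, 0, 0.8],
    [0.3, 0, -3, 0, 0, 0, 0.8],
    [0.3, 0, -7, 0, 0, 0, 0.8],
    [0.3, 0, -11, 0, 0, 0, 0.8],
  ],
)

```text
time: 33.95
eef_pos: [676.5, 159.3, 261.4]
tool_rot: [-0.001, 0.753, 0.658, -0.001]
wrist_force: [0.9, -0.2, 0.7]
width: 68.1
grasp_force: 0.0
```

>>> arm_command(
  targets=[
    [0, 0, -2, 0, 0, 0, 0.8],
    [-2, 0, -4, 0, 0, 0, 0.8],
    [-4, 0, -5, 0, 0, 0, 0.8],
    [-6, 0, -6, 0, 0, 0, 0.8],
    [-8, 0, -6, 0, 0, 0, 0.8],
    [-10, 0, -6, 0, 0, 0, 0.8],
    [-12, 0, -6, 0, 0, 0, 0.8],
    [-13, 0, -6, 0, 0, 0, 0.8],
    [-13, 0, -6, 0, 0, 0, 0.8],
    [-13, 0, -6, 0, 0, 0, 0.8],
  ],
)

```text
time: 34.95
eef_pos: [659.1, 30.5, 319.6]
tool_rot: [-0.001, 0.753, 0.658, -0.001]
wrist_force: [-1.1, 0.2, 0.8]
width: 68.4
grasp_force: 0.0
```

Run:
```python
from marks import *
for i in range(3): grab('wrist')
W,im=marks()
measure(W,im,{'90':(675.4,160,108),'75':(663.3,76,93),'60':(652,-8,78)})
im,d,K,T=grab('side');cv2.imwrite('pics/s9.png',cv2.resize(im[80:270,120:400],None,fx=2.5,fy=2.5)[:,:,::-1])
```

```text
[659.26581584  31.44445933 319.99888214] 0.0021244397906613885
123 [array([706.5, 203.1]), array([ 6.7, 27.8]), np.float64(83.4)] 18.0
428 [array([675.4, 160. ]), array([55.9, 55.3]), np.float64(82.4)] 18.1
506 [array([663.9,  84.1]), array([71.2, 55.7]), np.float64(83.4)] 18.1
463 [array([ 6.53e+02, -1.00e-01]), array([73.3, 54.8]), np.float64(81.2)] 18.1
330 [array([639.8, -87.5]), array([66.6, 55.1]), np.float64(83.0)] 18.2
128 [array([ 619.8, -134.1]), array([15.6, 49.4]), np.float64(82.9)] 20.0
90 1812 [675.9 159.7] [37.2 37.9] 82.6 z 107.3
75 1269 [663.9  76.5] [38.1 38. ] 82.9 z 92.4
60 925 [651.6  -7.6] [38.6 36.8] 82.9 z 77.4
```

View pics/s9.png

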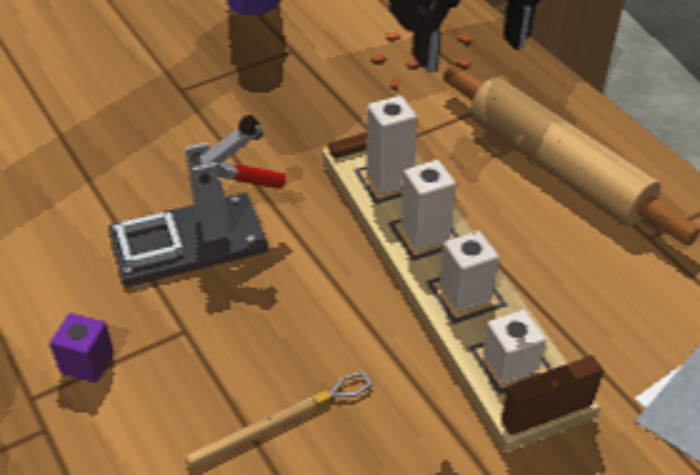

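All four posts stand in their squares, rising from the tall block (515,345) to the low cleat (390,140). The clamp is open and the arm is clear of everything.

```bash
python3 -c "
from plant import bot
print(bot.close_job())"
```

```text
the job is handed in; nothing more can be done
None
```

The job is handed in: the clamp is swung fully open, and all four posts stand upright within about 2 mm of their square centres by camera measurement, 45 mm at the tall end block rising to 90 mm at the cleat. It took about 35 s; no verdict was returned.

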